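# Nip a freshly cased notebook in a bookbinder's screw press

## Task

Slide the pressing board, with the notebook riding on it, into the blue book press until the board sits square against the back gauge. Then screw the platen down by pushing the star wheel's spokes round clockwise (seen from above), one after another, until the book is firmly nipped but not crushed: the wheel first runs at an even, light resistance, and it is right once the push on a spoke has grown to about one and three quarter times that. Leave the press clamped, take the gripper away, and do not disturb the other things on the table.

Things in the scene. Friction and masses are not known exactly. Their poses are not given: they have to be found in the camera images.
- press: Blue two-column bench nipping press, fixed. Origin: underside of the bed, on the vertical screw axis; x points from the open front (facing the robot) to the back gauge, y left, z up. Bed plate: x from -120 to +156 mm, y +-160 mm, top at z 24. Back gauge: aluminium bar across the bed, 200 mm wide, 14 mm high, face at x = +135 mm. Steel columns, 25 mm thick, at x = 0, y = +-135 mm.
- crosshead_top (a point): Middle of the crosshead's top, 168 mm above the table. The crosshead joins the columns: 64 mm deep (x), 322 mm wide (y), 36 mm thick. On it stand a brass collar round the screw (50 mm across, 10 mm high) and the column nuts (17 mm high, at y = +-135 mm).
- bed_center (a point): Bed's top on the screw axis. Above it the platen (200 mm in x, 160 in y, 16 thick) hangs from the screw on stacks of disc springs: from first touch the nip on the book grows by 60 N per mm of screw travel. At the start the platen is 1.5 to 11.5 mm above the book; its height on the screw was set by hand and is not known, so the touch must be felt at the wheel. The screw stays where it is left.
- wheel_hub (a point): Hub centre of the level star wheel on top of the press, on the screw axis at the height of the spokes' centre lines, 214 to 218 mm up; sinks 3.18 mm per rad. Hub 48 mm across, 18 mm below to 19 mm above this. 4 round steel spokes, 12 mm thick, 90 degrees apart, end in black 26 mm balls centred 94 mm from the axis; clear spoke from 30 to 80 mm.
- wheel (a joint): Star wheel's angle, rad: 0 to 1.2 at the start, stop at 7; grows clockwise from above, lowering the platen. One spoke points along the press's x turned clockwise by it. Running free takes 0.6 N m (9 N at 70 mm out); each 100 N of nip adds 0.32. A nip of 70 to 230 N is good: 0.81 to 1.32 N m, best 1.05 (15 N); over 300 N crushes. A push read standing still after a short advance is 1 to 3 N lower.
- board: Loose plywood pressing board, 300 x 170 x 15 mm, on the press's bed, sticking out of its front by 90 to 115 mm, up to 4 degrees askew. Origin: centre of its underside; x along its length, into the press. Home (square against the gauge), its origin is 15 mm short of the screw axis and its near edge 45 mm in front of the bed's. With the book it weighs 0.6 to 1.2 kg and slides with a few newtons.
- book: Loose oxblood leather notebook, 210 x 148 x 26 mm, lying lengthwise on the board, centred 10 to 20 mm towards the press from the board's middle. Origin: centre of its underside; x along its length.
- knife: Yellow and black utility knife, 175 mm long, to leave alone.
- folder: Flat ivory-coloured bone folder, 150 x 22 x 5 mm, to leave alone.
- awl: Awl with a dark wooden handle, 120 mm long, to leave alone.
- spool: Black and brown spool of thread standing on end, 52 mm across, 52 mm high, to leave alone.
- paste: Jar of paste with a white cap, 72 mm across, 85 mm high, to leave alone.
- notebooks: Two finished notebooks stacked, navy under tan, 210 x 148 x 44 mm, to leave alone.
- mallet: Mallet with a pale head and a wooden handle lying down, 245 mm long, to leave alone.

How it is judged (in metres and radians):
On the way, in this order (a step that is already met when the one before it is completed fails the run):
1. the board is home against the back gauge, the book under the platen and not yet pressed (x of board in the frame of press between -0.021 and -0.009 m and y of board in the frame of press between -0.022 and 0.022 m and angle between the x axis of board and the x axis of press, either way round below 0.06 rad and x of book in the frame of press between -0.018 and 0.018 m and y of book in the frame of press between -0.028 and 0.028 m and contact force between press and book below 5 N), for 0.2 s.
2. the platen nips the book with at least 70 N (x of board in the frame of press between -0.021 and -0.009 m and y of board in the frame of press between -0.022 and 0.022 m and angle between the x axis of board and the x axis of press, either way round below 0.06 rad and x of book in the frame of press between -0.018 and 0.018 m and y of book in the frame of press between -0.028 and 0.028 m and contact force between press and book above 70 N), for 0.2 s.
At the end, for the whole second after the job is handed in: The board is square (within 0.06 rad) against the back gauge within 6 mm and within 22 mm of the middle sideways, the book lies on it centred under the platen (within 18 mm lengthwise, 28 mm sideways), the platen presses the book with 70 to 230 N, and the wheel is at rest (all of step 2 and contact force between press and book below 230 N and velocity of joint wheel between -0.05 and 0.05 rad/s); the robot touches nothing.
It fails at once if the book is crushed: nipped with more than 300 N (contact force between press and book above 300 N).
It fails at once if another thing on the table is disturbed (moved more than 25 mm) (distance of any of knife, folder, awl, spool, paste, notebooks, mallet from where it was at the start of the episode above 0.025 m).
It also fails if it takes over 72 s, if anything falls off the work surface, if the arm or the gripper's body presses on something with over 40 N, if the wrist force passes 120 N, or if a joint passes its speed limit or range.

## Robot

A 6-joint arm with a two-finger parallel gripper is mounted at the origin on the work surface. World frame = base frame: x ahead of the robot, y to its left, z up, the work surface at z = 0. Lengths are in m, angles in degrees, forces in N, time in s.
With the tool pointing down it reaches from about 0.4 to 0.825 m from the base axis. Payload 7 kg.
Tool frame: the origin (TCP) lies at the very end of the fingers, on their centre line; the grasp point (between the pads) lies 19 mm behind it (r.hold_point_z is the distance from the TCP to the grasp point, in m); z points along the fingers, y is the direction in which the jaws open and shut (so a half turn about z gives the same grasp; the last joint's range is limited). The gripper opens to 88 mm and grips with 3 to 60 N. Pads are 19 mm wide; open, the fingers measure 130 mm over their backs; the gripper's body (78 mm by 193 mm) begins 47 mm behind the grasp point.
Start: joints at [93.398, 20.546, 0.682, 0, -70.136, -16.507], TCP at [0.153, 0.657, 0.227] pointing down, gripper open.
Joint ranges: [-176.03, 176.03], [-82.01, 121.73], [-58.28, 71.71], [-173.87, 95.51], [-174.79, -0.11], [-173.66, 173.66]. Speed limits (degrees/s): [136.94, 136.94, 172.46, 180, 180, 180].

## Interface

Orientations are given as [roll, pitch, yaw] about the fixed x, y, z axes, in that order (R = Rz(yaw) Ry(pitch) Rx(roll)).
In Python, from plant import r gives the robot as it stands. The module is installed in compiled form; this text tells all that it offers.
- The arm moves only by the shell command python3 -m inch 'ROWS' [FORCE]. ROWS is text: rows parted by semicolons, each of 7 numbers parted by spaces: the shift along the tool's x, y, z in m, then the turn, a rotation vector about the tool's x, y, z in rad, then the opening, from 0 (shut) to 1 (fully open). In form: tx ty tz ax ay az jaw; .... A call has 1 to 20 rows; each row shifts and turns the commanded pose from where the row before left it, along the tool's axes as they then stand; what a row does not reach is not made up. A row lasts 1/12 s, in which the tool goes at most 41.7 mm and 7.16 degrees, less where a joint would pass 70% of its speed; a pose out of reach is approached as far as the arm can. A call with a gripper value outside its range is refused whole. The fingers move at their own pace and stop on an object; FORCE is the grip in N (left out, the last holds). Time passes only in rows, so rows that do not move let the fingers close. It gives the time, the measured TCP pose, the force and the opening at its end, in the units of the state.
- r.get_state(): the state, without advancing time (a new reading comes with each control period).
- r.capture(name): name is "scene" or "side" or "wrist"; returns the picture (420x560x3 uint8, red, green, blue); there is no depth.
- r.camera_params(name): a dict with "vfov" (degrees; the focal length in pixels is half the picture's height over the tangent of half this angle, whatever the lens; pixels are square), "cx", "cy" (the principal point, pixels), "distortion" ([k1, k2, p1, p2, k3] as OpenCV has them; the pictures are not rectified), "R" (3x3) and "t" (3): a world point X has camera coordinates R X + t. Camera axes: x right, y down, z forward; pixel columns grow to the right and rows downward; lengths in m; the calibration is good to about 2 mm. A picture is of the moment at which its call begins: read the wrist's pose just before it. camera_params takes no time and is no camera call; for the wrist camera it gives the pose at the moment of the call.
- r.close_job(): hands the job in, once; it reports no verdict.
Trained networks look in the newest picture that a camera, given by its name, has taken for a name from the list of things; names that differ only in an ending like _2 or _b are one class to them, and where a whole thing is asked for, a point or a joint stands for the part that bears it (a point fixed in the world has none). Each returns a list of dicts, best first, with "p" (0 to 1); they miss things now and then, are a little off and sometimes report something else, mostly with a low value. They report only what shows in the picture. A call takes as long as a camera call.
- r.recognise(target, camera): "xy" ([column, row] in pixels, amid what is visible of it).
The state is a dict: "time_s": time; "joints": joint angles; "qd": joint speeds; "joint_torque": joint torques, N m; "tcp_pos": TCP position; "eef_rot": TCP orientation; "contact_force": force on the tool from outside, world axes, zero at the start; "moment": the same for the moment, N m; "gripper_width": finger opening in m.
Only numpy, scipy, OpenCV 4.12 (cv2) and the standard library are available. Lean on these libraries where they do the work, as an engineer would, in place of code of your own. Each camera call takes 0.05 s, during which the arm holds its last target.

## Working session

There is one attempt and no reset: what is moved stays moved. The work goes in short steps, Python scripts to look and compute and a shell command to move; the robot and the scene stay as the last step left them, time stands still between calls to the robot, and variables do not carry over. Pictures are saved under pics/ and viewed, and the job is handed in when it is done.

```bash
mkdir -p pics; ls; python3 - <<'E'
from plant import r
import cv2
s=r.get_state(); print({k:s[k] for k in ("time_s","tcp_pos","eef_rot","contact_force","gripper_width")}, r.hold_point_z)
for n in ("scene","side","wrist"):
    p=r.camera_params(n); print(n,p)
    cv2.imwrite(f"pics/{n}0.png",r.capture(n)[:,:,::-1])
    for t in ("wheel_hub","crosshead_top","board","book"):
        try: print(n,t,r.recognise(t,n)[:3])
        except Exception as e: print(n,t,e)
E
```

```text
pics
{'time_s': 0.0, 'tcp_pos': array([0.15301174, 0.65690517, 0.22558355]), 'eef_rot': array([ 1.79900038e+02, -1.01689802e-02, -1.31137330e+01]), 'contact_force': array([-0.42616887,  0.67198381,  0.27218601]), 'gripper_width': 0.0876356116182897} 0.0188
scene {'vfov': 55.8501904666288, 'cx': 281.8625181396523, 'cy': 207.34406221727764, 'distortion': array([0.00866187, 0.        , 0.        , 0.        , 0.        ]), 'R': array([[ 0.99891871,  0.04531149, -0.01040548],
       [ 0.03640028, -0.90149883, -0.43124804],
       [-0.02892102,  0.43040297, -0.90217341]]), 't': array([-0.57167943,  0.14647575,  1.1733109 ])}
scene wheel_hub [{'xy': [324.9, 238.4], 'p': 0.92}]
scene crosshead_top [{'xy': [327.3, 264.9], 'p': 0.8}]
scene board [{'xy': [255.2, 259.7], 'p': 0.8}]
scene book [{'xy': [268.7, 252.7], 'p': 0.57}]
side {'vfov': 47.52553900845154, 'cx': 284.29286909777466, 'cy': 208.989647503501, 'distortion': array([-0.15330448,  0.        ,  0.        ,  0.        ,  0.        ]), 'R': array([[-0.92800294, -0.37256932, -0.00162472],
       [-0.25670339,  0.64255021, -0.7219644 ],
[... 186 characters left out ...]
 202.0], 'p': 0.74}]
side board [{'xy': [294.6, 161.1], 'p': 0.7}, {'xy': [320.1, 229.3], 'p': 0.67}, {'xy': [258.5, 200.9], 'p': 0.27}]
side book [{'xy': [303.6, 219.0], 'p': 0.74}, {'xy': [295.1, 161.5], 'p': 0.55}]
wrist {'vfov': 62.79416489738348, 'cx': 273.8056442399043, 'cy': 206.6754616208702, 'distortion': array([-0.02349855,  0.        ,  0.        ,  0.        ,  0.        ]), 'R': array([[-2.25128060e-01, -9.74329132e-01, -3.15080627e-04],
       [-9.40164588e-01,  2.17149109e-01,  2.62558206e-01],
       [-2.55749689e-01,  5.94054472e-02, -9.64916105e-01]]), 't': array([ 0.67539964, -0.03226234,  0.38925323])}
wrist wheel_hub []
wrist crosshead_top []
wrist board []
wrist book []
```

View pics/scene0.png

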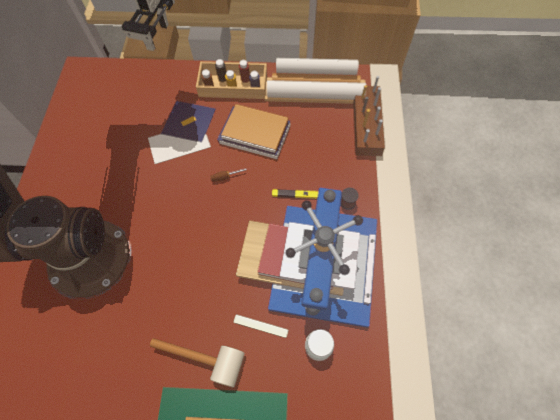

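View pics/side0.png

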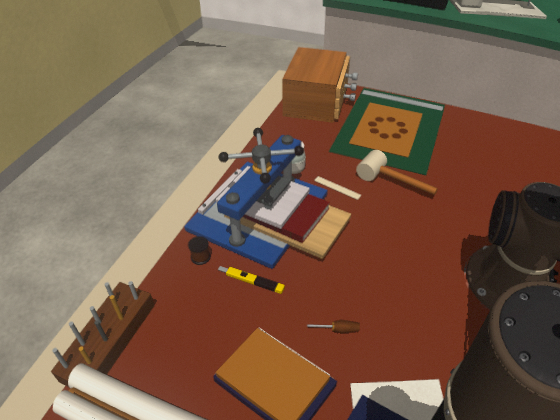

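View pics/wrist0.png

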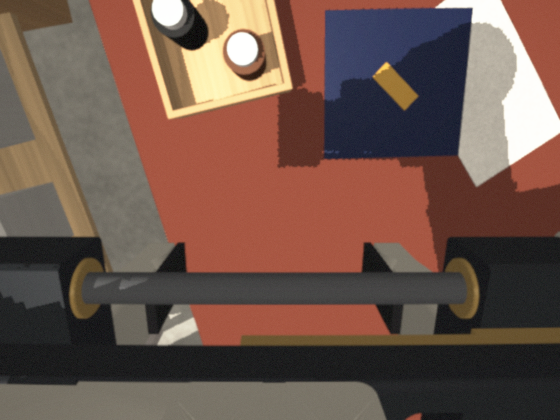

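The scene view shows the press at (325,250), with the board and the oxblood book sticking out to the left, towards the robot. The star wheel is at (325,237). I'll crop and enlarge for measuring.

```bash
cat > h.py <<'E'
import numpy as np, cv2
from plant import r
def P(n):
    p=r.camera_params(n); f=210/np.tan(np.radians(p['vfov']/2))
    K=np.array([[f,0,p['cx']],[0,f,p['cy']],[0,0,1]]); return K,p['distortion'],np.array(p['R']),np.array(p['t'])
def back(n,uv,z,prm=None):
    K,d,R,t=prm or P(n)
    q=cv2.undistortPoints(np.array(uv,float).reshape(-1,1,2),K,d).reshape(-1,2)
    out=[]
    C=-R.T@t
    for a in q:
        v=R.T@np.array([a[0],a[1],1]); out.append(C+v*(z-C[2])/v[2])
    return np.array(out)
def proj(n,X,prm=None):
    K,d,R,t=prm or P(n)
    return cv2.projectPoints(np.array(X,float).reshape(-1,3),cv2.Rodrigues(R)[0],t,K,d)[0].reshape(-1,2)
E
python3 - <<'E'
import cv2
a=cv2.imread('pics/scene0.png')[180:335,225:390]; cv2.imwrite('pics/scene0z.png',cv2.resize(a,None,fx=3.8,fy=3.8,interpolation=cv2.INTER_CUBIC)); print(a.shape)
a=cv2.imread('pics/side0.png')[120:270,180:360]; cv2.imwrite('pics/side0z.png',cv2.resize(a,None,fx=4,fy=4,interpolation=cv2.INTER_CUBIC))
from h import *
print(back('scene',[324.9,238.4],.216),back('side',[261.9,152.7],.216),back('scene',[327.3,264.9],.168),back('side',[258.7,202],.168))
E
```

```text
(155, 165, 3)
[[0.67880026 0.00309097 0.216     ]] [[0.67449417 0.00944569 0.216     ]] [[ 0.68883621 -0.04812359  0.168     ]] [[0.63084952 0.13081662 0.168     ]]
```

View pics/scene0z.png

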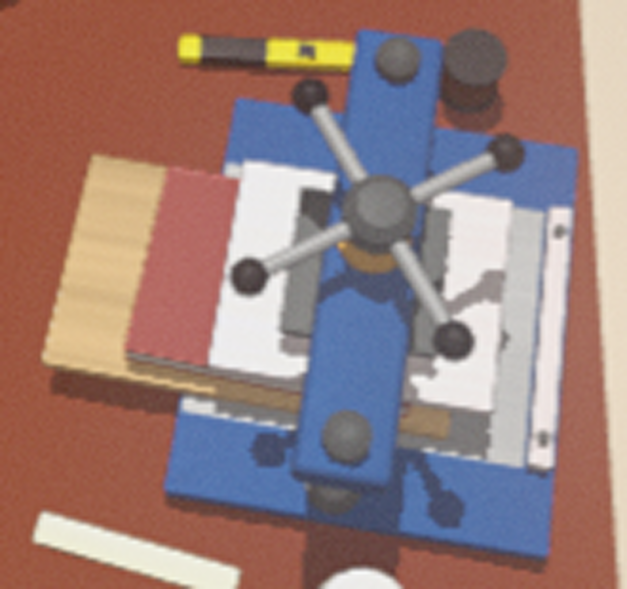

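View pics/side0z.png

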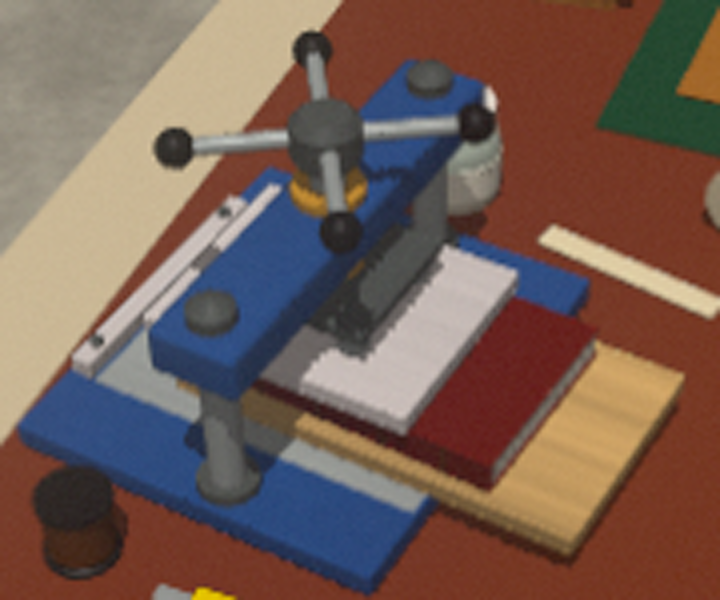

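```bash
cat > fit.py <<'E'
from h import *
from scipy.optimize import least_squares
S=lambda a:np.array(a)/3.8+[225,180]
D=lambda a:np.array(a)/4+[180,120]
bs=S([(310,95),(507,152),(453,341),(249,276)]); bd=D([(341,231),(175,147),(312,50),(478,124)])
ps,pd=P('scene'),P('side')
def model(v):
    x,y,yaw,w,hz=v; 
    T=lambda p:np.c_[np.array(p)[:,0]*np.cos(yaw)-np.array(p)[:,1]*np.sin(yaw)+x,np.array(p)[:,0]*np.sin(yaw)+np.array(p)[:,1]*np.cos(yaw)+y,np.array(p)[:,2]]
    ang=[-w-k*np.pi/2 for k in range(4)]
    balls=T([(.094*np.cos(a),.094*np.sin(a),hz) for a in ang])
    bed=T([(-.12,.16,.024),(.156,.16,.024),(.156,-.16,.024),(-.12,-.16,.024)])
    nuts=T([(0,.135,.185),(0,-.135,.185)])
    return balls,bed,nuts
def cost(perm):
    def f(v):
        b,e,n=model(v)
        i=[(k+perm)%4 for k in range(4)]
        return np.r_[(proj(0,b[i],ps)-bs).ravel(),(proj(0,b[i],pd)-bd).ravel(),
          (proj(0,e,ps)-S([(238,100),(578,150),(548,555),(167,495)])).ravel(),(proj(0,n,ps)-S([(398,58),(346,435)])).ravel(),
          (proj(0,n,pd)-D([(212,308),(430,76)])).ravel()]
    return f
E
python3 - <<'E'
from fit import *
for p in range(4):
  try:
    o=least_squares(cost(p),[.68,0,-.1,.5,.216],loss='soft_l1'); print(p,o.cost,o.x)
    if o.cost<40: print(o.fun.reshape(-1,2).round(1).tolist())
  except Exception as e: print(e)
print('board',back('scene',S([(94,155),(43,362)]),.039)); print('book',back('scene',S([(168,168),(127,355)]),.065))
print('board side',back('side',D([(685,376),(572,550)]),.039)); print('book side',back('side',D([(596,335),(493,477)]),.065))
E
```

```text
0 14.009513135582807 [ 0.67746585  0.00889997 -0.120763   -2.19994099  0.21233084]
[[-0.5, 0.7], [-1.0, 0.8], [-0.4, 0.4], [-0.7, 0.6], [-0.7, -0.3], [-0.4, -0.2], [-0.2, -0.3], [-1.4, -0.4], [-1.4, -1.3], [-0.2, -1.2], [0.1, 0.7], [-1.6, -0.7], [-0.3, -1.9], [0.3, -0.7], [-1.0, -3.8], [-0.8, -3.8]]
1 14.009513135582903 [ 0.67746585  0.00889997 -0.12076301  2.51244799  0.21233084]
[[-0.5, 0.7], [-1.0, 0.8], [-0.4, 0.4], [-0.7, 0.6], [-0.7, -0.3], [-0.4, -0.2], [-0.2, -0.3], [-1.4, -0.4], [-1.4, -1.3], [-0.2, -1.2], [0.1, 0.7], [-1.6, -0.7], [-0.3, -1.9], [0.3, -0.7], [-1.0, -3.8], [-0.8, -3.8]]
2 14.009513135582882 [ 0.67746585  0.00889997 -0.120763    0.94165167  0.21233084]
[[-0.5, 0.7], [-1.0, 0.8], [-0.4, 0.4], [-0.7, 0.6], [-0.7, -0.3], [-0.4, -0.2], [-0.2, -0.3], [-1.4, -0.4], [-1.4, -1.3], [-0.2, -1.2], [0.1, 0.7], [-1.6, -0.7], [-0.3, -1.9], [0.3, -0.7], [-1.0, -3.8], [-0.8, -3.8]]
3 14.00951313558295 [ 0.67746585  0.00889997 -0.12076301 -0.62914466  0.21233084]
[[-0.5, 0.7], [-1.0, 0.8], [-0.4, 0.4], [-0.7, 0.6], [-0.7, -0.3], [-0.4, -0.2], [-0.2, -0.3], [-1.4, -0.4], [-1.4, -1.3], [-0.2, -1.2], [0.1, 0.7], [-1.6, -0.7], [-0.3, -1.9], [0.3, -0.7], [-1.0, -3.8], [-0.8, -3.8]]
board [[ 0.47190911  0.11862974  0.039     ]
 [ 0.44782188 -0.0480438   0.039     ]]
book [[ 0.53198485  0.09894661  0.065     ]
 [ 0.51121989 -0.04760477  0.065     ]]
board side [[ 0.44134869 -0.04312064  0.039     ]
 [ 0.46338673  0.13048257  0.039     ]]
book side [[ 0.50262555 -0.03221743  0.065     ]
 [ 0.52207325  0.11392078  0.065     ]]
```

```bash
python3 - <<'E'
from fit import *
def sc(v):
    b,e,n=model(v); i=[2,3,0,1]
    return np.r_[(proj(0,b[i],ps)-bs).ravel(),(proj(0,e,ps)-S([(238,100),(578,150),(548,555),(167,495)])).ravel(),(proj(0,n,ps)-S([(398,58),(346,435)])).ravel()]
def sd(v):
    b,e,n=model(v); i=[2,3,0,1]
    return np.r_[(proj(0,b[i],pd)-bd).ravel(),(proj(0,e[[1,0,3]],pd)-D([(22,430),(372,578),(588,280)])).ravel(),(proj(0,n,pd)-D([(212,304),(430,72)])).ravel()]
for f in (sc,sd):
    o=least_squares(f,[.68,0,-.1,.9,.216],loss='soft_l1'); print(o.cost,o.x.round(4)); print(o.fun.reshape(-1,2).round(1).tolist())
    x,y,yaw=o.x[:3]
    for nm,z,a,b in (('board',.039,S([(94,155),(43,362)]),D([(572,545),(685,376)])),('book',.065,S([(168,168),(127,355)]),D([(493,475),(596,335)]))):
        c=back(0,a,z,ps) if f is sc else back(0,b,z,pd)
        d=c[:,:2]-[x,y]; R=np.array([[np.cos(yaw),np.sin(yaw)],[-np.sin(yaw),np.cos(yaw)]])
        q=d@R.T; e=q[0]-q[1]; print(nm,'press frame',q.round(4).tolist(),'width',np.hypot(*e).round(4),'yaw deg',np.degrees(np.arctan2(-e[0],e[1])).round(2))
E
```

```text
3.436909376007138 [ 0.6784  0.0068 -0.1227  0.9418  0.2216]
[[0.1, -0.2], [0.0, 0.1], [0.5, 0.2], [-0.3, 0.1], [-1.0, -0.7], [0.2, -0.4], [0.3, 1.7], [-1.5, -0.0], [0.2, -1.1], [0.6, 0.2]]
board press frame [[-0.2186, 0.0857], [-0.2221, -0.0827]] width 0.1684 yaw deg -1.19
book press frame [[-0.1566, 0.0735], [-0.1592, -0.0745]] width 0.148 yaw deg -1.03
2.972722843725277 [ 0.6723  0.0158 -0.1149  0.9465  0.2177]
[[0.1, 0.2], [-0.0, 0.1], [0.3, -0.2], [-0.4, -0.2], [-1.9, -0.2], [0.5, 1.3], [0.9, -0.1], [-0.0, -0.3], [-0.2, -1.1]]
board press frame [[-0.219, 0.0863], [-0.2227, -0.085]] width 0.1714 yaw deg -1.24
book press frame [[-0.1598, 0.0787], [-0.1631, -0.0672]] width 0.1459 yaw deg -1.31
```

```bash
cat > plan.py <<'E'
from h import *
from scipy.spatial.transform import Rotation as Ro
def rows(wp, yaws, p0=None):
    """wp: list of world positions incl. start; yaws deg (continuous) incl start; tool down"""
    for k in range(1,len(wp)):
        R=Ro.from_euler('xyz',[180,0,yaws[k-1]],degrees=True).as_matrix()
        d=R.T@(np.array(wp[k])-np.array(wp[k-1])); az=-np.radians(yaws[k]-yaws[k-1])
        print(*d.round(4),0,0,round(az,4),end='; ')
    print()
E
python3 - <<'E'
from plan import *
s=r.get_state(); p=s['tcp_pos']; N=26
a0=np.arctan2(p[1],p[0]); r0=np.hypot(p[0],p[1]); a1=np.arctan2(.041,.427); r1=.429
u=np.linspace(0,1,N+1)
wp=[[(r0+(r1-r0)*t)*np.cos(a0+(a1-a0)*t),(r0+(r1-r0)*t)*np.sin(a0+(a1-a0)*t),.2256-.03*t] for t in u]
rows(wp,-13.1+(-186.8+13.1)*u)
E
```

```text
0.0319 0.0102 0.0012 0 0 0.1166; 0.0321 0.008 0.0012 0 0 0.1166; 0.0321 0.0059 0.0012 0 0 0.1166; 0.032 0.0037 0.0012 0 0 0.1166; 0.0317 0.0016 0.0012 0 0 0.1166; 0.0313 -0.0004 0.0012 0 0 0.1166; 0.0308 -0.0024 0.0012 0 0 0.1166; 0.0302 -0.0043 0.0012 0 0 0.1166; 0.0294 -0.0061 0.0012 0 0 0.1166; 0.0285 -0.0079 0.0012 0 0 0.1166; 0.0276 -0.0095 0.0012 0 0 0.1166; 0.0265 -0.0111 0.0012 0 0 0.1166; 0.0254 -0.0125 0.0012 0 0 0.1166; 0.0242 -0.0139 0.0012 0 0 0.1166; 0.0229 -0.0152 0.0012 0 0 0.1166; 0.0215 -0.0163 0.0012 0 0 0.1166; 0.0202 -0.0174 0.0012 0 0 0.1166; 0.0187 -0.0183 0.0012 0 0 0.1166; 0.0173 -0.0191 0.0012 0 0 0.1166; 0.0158 -0.0198 0.0012 0 0 0.1166; 0.0143 -0.0204 0.0012 0 0 0.1166; 0.0128 -0.0209 0.0012 0 0 0.1166; 0.0113 -0.0213 0.0012 0 0 0.1166; 0.0098 -0.0215 0.0012 0 0 0.1166; 0.0083 -0.0217 0.0012 0 0 0.1166; 0.0069 -0.0218 0.0012 0 0 0.1166;
```

```bash
python3 -m inch '0.032 0.010 0.001 0 0 0.117 1; 0.032 0.008 0.001 0 0 0.117 1; 0.032 0.006 0.001 0 0 0.117 1; 0.032 0.004 0.001 0 0 0.117 1; 0.032 0.002 0.001 0 0 0.117 1; 0.031 0 0.001 0 0 0.117 1; 0.031 -0.002 0.001 0 0 0.117 1; 0.030 -0.004 0.001 0 0 0.117 1; 0.029 -0.006 0.001 0 0 0.117 1; 0.028 -0.008 0.001 0 0 0.117 1; 0.028 -0.010 0.001 0 0 0.117 1; 0.026 -0.011 0.001 0 0 0.117 1; 0.025 -0.012 0.001 0 0 0.117 1' ; python3 -c "
from plant import r
s=r.get_state();print(s['joints'])"
```

```text
time_s: 1.83
tcp_pos: [0.4139, 0.3621, 0.2136]
eef_rot: [-180.0, 0.0, -100.6]
contact_force: [0.1, 0.1, -0.6]
gripper_width: 0.0877
[ 6.16044009e+01  9.32131805e+00 -1.63487041e+01  8.84176702e-03
 -6.43164889e+01 -7.22069889e+01]
```

```bash
python3 -m inch '0.024 -0.014 0.001 0 0 0.116 1; 0.023 -0.015 0.001 0 0 0.116 1; 0.022 -0.016 0.001 0 0 0.116 1; 0.020 -0.017 0.001 0 0 0.116 1; 0.019 -0.018 0.001 0 0 0.116 1; 0.017 -0.019 0.001 0 0 0.116 1; 0.016 -0.020 0.001 0 0 0.116 1; 0.014 -0.020 0.001 0 0 0.116 1; 0.013 -0.021 0.001 0 0 0.116 1; 0.011 -0.021 0.001 0 0 0.116 1; 0.010 -0.022 0.001 0 0 0.116 1; 0.008 -0.022 0.001 0 0 0.116 1; 0.007 -0.022 0.001 0 0 0.116 1; 0 0 0 0 0 0 1; 0 0 0 0 0 0 1' ; python3 - <<'E'
from plan import *
s=r.get_state();print(s['joints'],s['tcp_pos'],s['eef_rot'])
prm=P('wrist'); np.save('w1.npy',np.array([*prm],dtype=object),allow_pickle=True)
a=r.capture('wrist')[:,:,::-1].copy()
cv2.imwrite('pics/wrist1.png',a)
E
```

```text
time_s: 3.08
tcp_pos: [0.423, 0.0398, 0.2009]
eef_rot: [180.0, 0.0, 173.3]
contact_force: [0.2, 0.2, 0.3]
gripper_width: 0.0876
[ 3.22090329e+01 -2.75552150e+00 -3.11899724e+01  1.67455480e-03
 -6.15050078e+01 -1.28932954e+02] [0.42304125 0.03980026 0.200924  ] [1.79963101e+02 4.80192787e-02 1.73276862e+02]
```

View pics/wrist1.png

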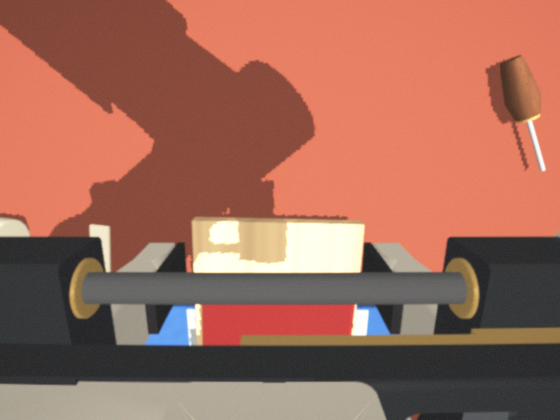

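The wrist view shows the board's near edge from about (193,219) to (363,224), with the red book behind it and the blue bed to the right.

```bash
python3 - <<'E'
from plan import *
prm=tuple(np.load('w1.npy',allow_pickle=True)); prm=tuple(np.array(x,float) for x in prm)
a=cv2.imread('pics/wrist1.png')[200:300,170:390]; cv2.imwrite('pics/wrist1z.png',cv2.resize(a,None,fx=3.5,fy=3.5,interpolation=cv2.INTER_CUBIC))
c=back(0,[(193,219),(363,224)],.039,prm); print(c, np.linalg.norm(c[0]-c[1]), np.degrees(np.arctan2(*(c[1]-c[0])[:2])))
for x,y,yaw in ((.6784,.0068,-.1227),(.6723,.0158,-.1149)):
  X=[(x+px*np.cos(yaw)-py*np.sin(yaw),y+px*np.sin(yaw)+py*np.cos(yaw),.024) for px,py in ((-.12,.16),(-.12,-.16),(-.12,.085),(-.12,-.085))]
  print(proj(0,X,prm).round(1).tolist())
E
```

```text
[[ 0.44230822 -0.04083318  0.039     ]
 [ 0.46660125  0.12344345  0.039     ]] 0.16606312561462389 8.411867167746177
[[415.4, 309.9], [125.9, 308.2], [347.9, 309.8], [193.6, 308.9]]
[[422.8, 303.1], [131.9, 303.5], [354.9, 303.5], [199.9, 303.7]]
```

View pics/wrist1z.png

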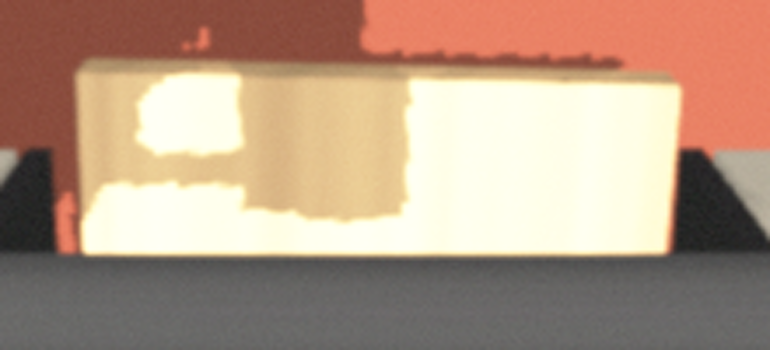

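```bash
python3 -m inch '0 0 0.036 0 0 0 1; 0 0 0.036 0 0 0 1; 0 0 0.036 0 0 0 1; 0 0 0.036 0 0 0 1; 0 0 0.036 0 0 0 1; 0 0 0 0 0 0 1; -0.006 0 0 0 0 0 1; -0.006 0 0 0 0 0 1; -0.006 0 0 0 0 0 1; -0.006 0 0 0 0 0 1; -0.006 0 0 0 0 0 1; 0 0 0 0 0 0 1'; python3 -m inch '-0.006 0 0 0 0 0 1; -0.006 0 0 0 0 0 1; -0.006 0 0 0 0 0 1; -0.006 0 0 0 0 0 1;0 0 0 0 0 0 1'
```

```text
time_s: 4.13
tcp_pos: [0.454, 0.037, 0.0221]
eef_rot: [179.9, 0.1, 173.3]
contact_force: [-2.1, -1.6, 0.9]
gripper_width: 0.0876
time_s: 4.55
tcp_pos: [0.4772, 0.034, 0.0217]
eef_rot: [180.0, 0.0, 173.3]
contact_force: [-4.4, -0.4, 2.2]
gripper_width: 0.0878
```

```bash
python3 -m inch '-0.006 0 0 0 0 0 1; -0.006 0 0 0 0 0 1; -0.005 0 0 0 0 0 1; 0 0 0 0 0 0 1'; python3 - <<'E'
from plan import *
for n in ("scene","side"): cv2.imwrite(f'pics/{n}2.png',r.capture(n)[:,:,::-1])
a=cv2.imread('pics/side2.png')[120:270,180:360]; cv2.imwrite('pics/side2z.png',cv2.resize(a,None,fx=4,fy=4,interpolation=cv2.INTER_CUBIC))
E
```

```text
time_s: 4.88
tcp_pos: [0.4939, 0.0321, 0.0214]
eef_rot: [180.0, 0.0, 173.3]
contact_force: [-3.9, -1.2, 2.1]
gripper_width: 0.0878
```

View pics/side2z.png

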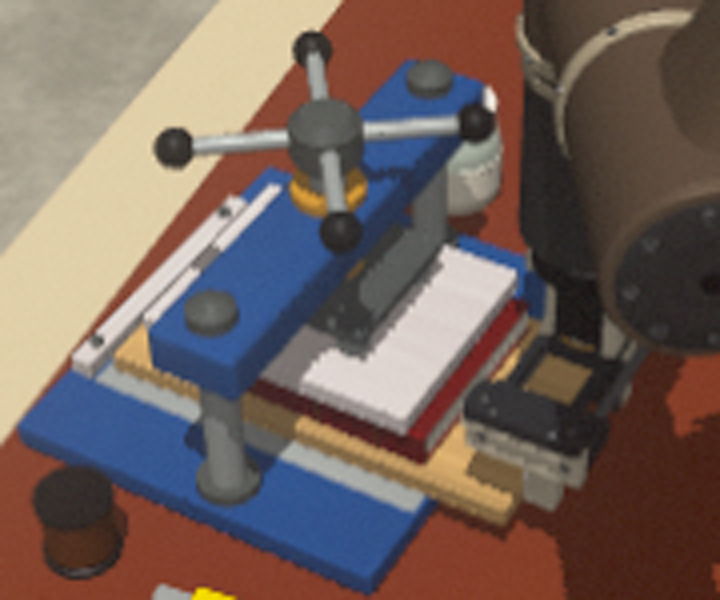

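The board is moving in square. Its far-left corner is near (118,352) in the zoom, still short of the gauge at (95,365). I'll creep on.

```bash
python3 -m inch '-0.003 0 0 0 0 0 1; -0.002 0 0 0 0 0 1; 0 0 0 0 0 0 1';python3 -m inch '-0.002 0 0 0 0 0 1;  0 0 0 0 0 0 1';python3 -m inch '-0.002 0 0 0 0 0 1; 0 0 0 0 0 0 1'
```

```text
time_s: 5.23
tcp_pos: [0.4973, 0.0314, 0.021]
eef_rot: [-180.0, -0.1, 173.3]
contact_force: [-9.7, 0.6, 7.1]
gripper_width: 0.0877
time_s: 5.4
tcp_pos: [0.4992, 0.0311, 0.0209]
eef_rot: [-180.0, -0.1, 173.3]
contact_force: [-9.1, 0.8, 9.3]
gripper_width: 0.0872
time_s: 5.57
tcp_pos: [0.5009, 0.0308, 0.0209]
eef_rot: [-180.0, -0.1, 173.3]
contact_force: [-10.7, 0.7, 7.5]
gripper_width: 0.0878
```

```bash
python3 -m inch '-0.002 0 0 0 0 0 1; 0 0 0 0 0 0 1';python3 -m inch '-0.002 0 0 0 0 0 1; 0 0 0 0 0 0 1'; python3 - <<'E'
from plan import *
for n in ("side",): cv2.imwrite(f'pics/{n}3.png',r.capture(n)[:,:,::-1])
a=cv2.imread('pics/side3.png')[120:270,180:360]; cv2.imwrite('pics/side3z.png',cv2.resize(a,None,fx=4,fy=4,interpolation=cv2.INTER_CUBIC))
E
```

```text
time_s: 5.73
tcp_pos: [0.5009, 0.0307, 0.0207]
eef_rot: [-179.9, -0.3, 173.3]
contact_force: [-18.5, 5.8, 15.9]
gripper_width: 0.0877
time_s: 5.9
tcp_pos: [0.5009, 0.0304, 0.0205]
eef_rot: [-179.9, -0.5, 173.3]
contact_force: [-26.2, 10.4, 23.2]
gripper_width: 0.0875
```

View pics/side3z.png

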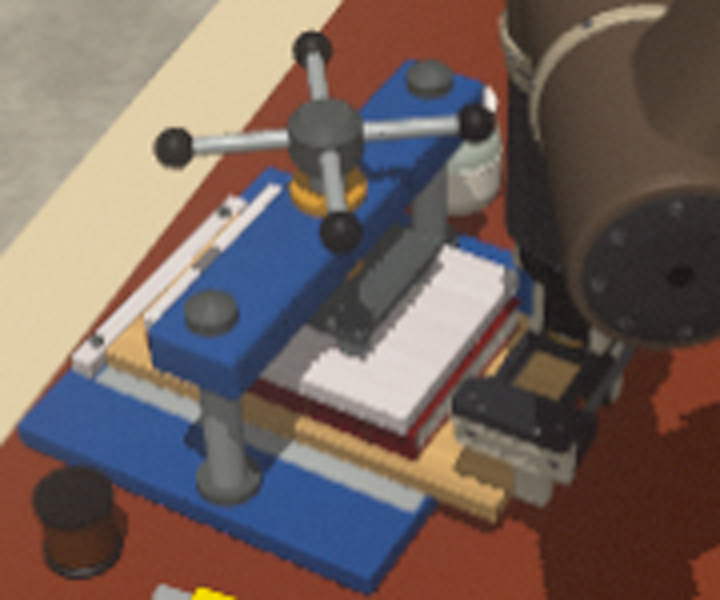

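Hard stop at x=0.501 (28 N), and the picture shows the board against the gauge. I'll back off, rise, and turn to yaw 29° for the near spoke.

```bash
python3 -m inch '0.010 0 0 0 0 0 1; 0.025 0 0 0 0 0 1; 0.025 0 0 0 0 0 1; 0 0 -0.035 0 0 -0.118 1; 0 0 -0.035 0 0 -0.118 1; 0 0 -0.035 0 0 -0.118 1; 0 0 -0.035 0 0 -0.118 1; 0 0 -0.035 0 0 -0.118 1; 0 0 -0.035 0 0 -0.118 1; 0 0 -0.035 0 0 -0.118 1; 0 0 -0.035 0 0 -0.118 1; 0 0 0 0 0 -0.118 0.35;  0 0 0 0 0 -0.118 0.35; 0 0 0 0 0 -0.118 0.35; 0 0 0 0 0 -0.118 0.35; 0 0 0 0 0 -0.118 0.35; 0 0 0 0 0 -0.118 0.35' ; python3 -m inch '0 0 0 0 0 -0.118 0.35;  0 0 0 0 0 -0.118 0.35; 0 0 0 0 0 -0.118 0.35; 0 0 0 0 0 -0.118 0.35; 0 0 0 0 0 -0.118 0.35; 0 0 0 0 0 -0.118 0.35; 0 0 0 0 0 -0.118 0.35;  0 0 0 0 0 -0.118 0.35; 0 0 0 0 0 -0.118 0.35; 0 0 0 0 0 -0.118 0.35; 0 0 0 0 0 -0.118 0.35; 0 0 0 0 0 -0.118 0.35; 0 0 0 0 0 -0.118 0.35;  0 0 0 0 0 -0.118 0.35; 0 0 0 0 0 -0.118 0.35; 0 0 0 0 0 -0.118 0.35; 0 0 0 0 0 -0.118 0.35; 0 0 0 0 0 -0.118 0.35; 0 0 0 0 0 0 0.35'; python3 - <<'E'
from plan import *
s=r.get_state(); print(s['joints'],s['tcp_pos'],s['eef_rot'])
yaw=s['eef_rot'][2]; p=s['tcp_pos']
rows([p,[.614,-.0225,.30]],[yaw,29.1])
for n in ("scene","side"): cv2.imwrite(f'pics/{n}4.png',r.capture(n)[:,:,::-1])
a=cv2.imread('pics/scene4.png')[180:335,225:390]; cv2.imwrite('pics/scene4z.png',cv2.resize(a,None,fx=3.8,fy=3.8,interpolation=cv2.INTER_CUBIC))
E
```

```text
time_s: 7.37
tcp_pos: [0.448, 0.0382, 0.3017]
eef_rot: [-179.8, 0.1, -91.6]
contact_force: [-0.9, -0.5, 0.2]
gripper_width: 0.0531
time_s: 8.95
tcp_pos: [0.4478, 0.0381, 0.3015]
eef_rot: [180.0, -0.2, 30.0]
contact_force: [0.8, 0.8, 0.1]
gripper_width: 0.0304
[ 3.01550776e+01 -4.08694284e+00 -1.90143724e+01  2.91605077e-02
 -7.48810711e+01  8.98589946e+01] [0.44781578 0.03813139 0.30150441] [179.97229478  -0.19156626  30.02167726]
0.1136 0.1356 0.0015 0 0 0.0161;
```

View pics/scene4.png

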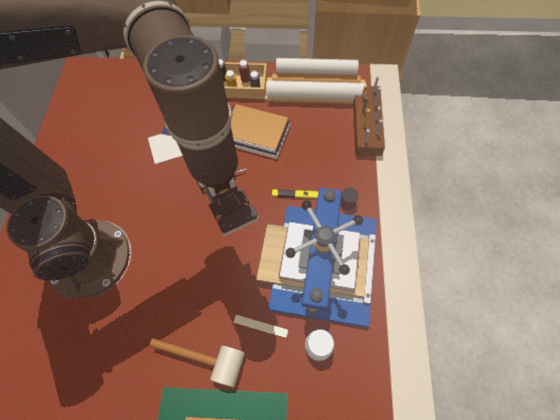

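View pics/side4.png

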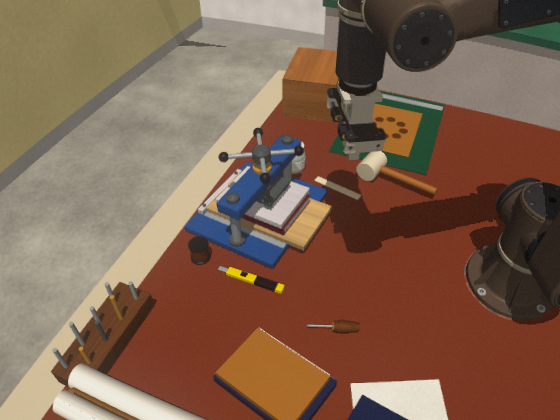

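View pics/scene4z.png

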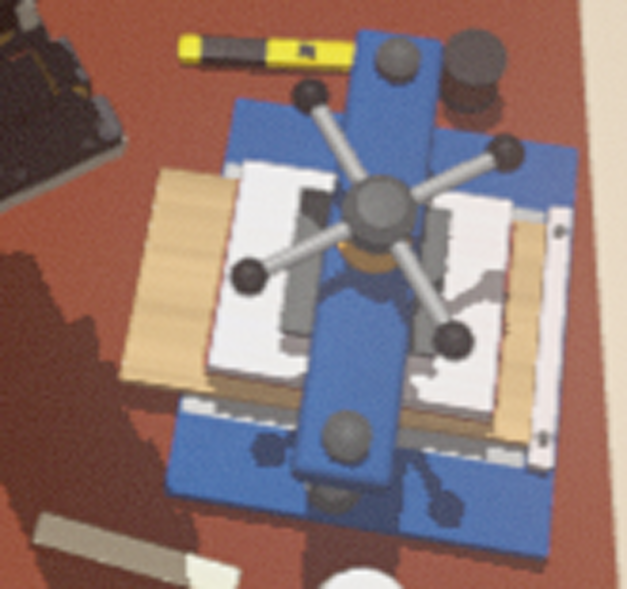

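```bash
python3 -m inch '0.028 0.034 0 0 0 0 0.35; 0.028 0.034 0 0 0 0 0.35; 0.028 0.034 0 0 0 0 0.35; 0.029 0.034 0 0 0 0.016 0.35; 0 0 0 0 0 0 0.35; 0 0 0 0 0 0 0.35'; python3 - <<'E'
from plan import *
import pickle
s=r.get_state(); print(s['joints'],s['tcp_pos'],s['eef_rot'],s['contact_force'])
prm=P('wrist'); pickle.dump(prm,open('w5.pkl','wb'))
cv2.imwrite('pics/wrist5.png',r.capture('wrist')[:,:,::-1])
E
```

```text
time_s: 9.55
tcp_pos: [0.6046, -0.0217, 0.2983]
eef_rot: [-180.0, 0.2, 28.4]
contact_force: [-0.5, 0.4, -0.0]
gripper_width: 0.0301
[ 1.64315093e+01  1.19747381e+01 -1.87472691e+00  6.36553311e-03
 -7.63243684e+01  1.02005948e+02] [ 0.60463154 -0.02169537  0.29831736] [-1.79969886e+02  1.71316705e-01  2.84390169e+01] [-0.49707875  0.35263311 -0.03563974]
```

View pics/wrist5.png

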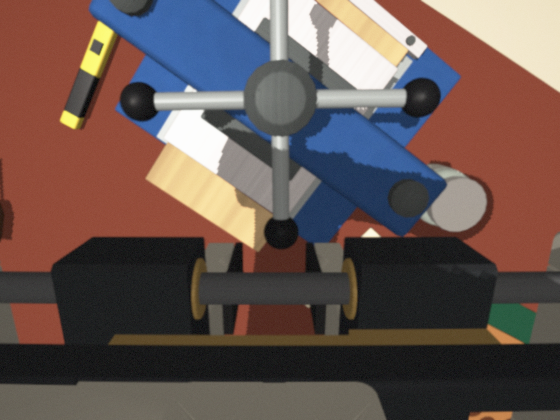

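Wrist view: hub at (280,98), balls at (139,101), (421,97) and (281,232), which is nicely in line with the tool.

```bash
python3 - <<'E'
from plan import *
import pickle
prm=pickle.load(open('w5.pkl','rb'))
pts=[(139,101.5),(421.5,97.5),(281.5,232)]
for z in (.212,.216,.220):
    b=back(0,pts,z,prm); c=(b[0]+b[1])/2
    print(z,c[:2].round(4),'diam',np.linalg.norm(b[0]-b[1]).round(4),'r3',np.linalg.norm(b[2]-c).round(4),'ang3',np.degrees(np.arctan2(*(b[2]-c)[1::-1])).round(2),'ang01',np.degrees(np.arctan2(*(b[1]-b[0])[1::-1])).round(2))
E
```

```text
0.212 [0.6761 0.0132] diam 0.1924 r3 0.0954 ang3 -150.56 ang01 -60.67
0.216 [0.6759 0.0132] diam 0.1892 r3 0.0939 ang3 -150.56 ang01 -60.67
0.22 [0.6758 0.0132] diam 0.1861 r3 0.0923 ang3 -150.56 ang01 -60.67
```

```bash
python3 - <<'E'
from plan import *
s=r.get_state(); rows([s['tcp_pos'],[.6219,-.0172,.197]],[s['eef_rot'][2],29.4])
# arc: per row dth at radius .062, tool x toward hub
for d in (.1,.05): print(d, 'tx',.062*(1-np.cos(d)),'ty',.062*np.sin(d),'tz',.00318*d)
# direction of clockwise in tool axes at this yaw
R=Ro.from_euler('xyz',[180,0,29.4],degrees=True).as_matrix()
rad=np.array([.6219-.6759,-.0172-.0132,0]); cw=np.cross([0,0,-1],rad); print('cw in tool',(R.T@cw).round(4))
E
```

```text
0.018 0.0052 0.1024 0 0 -0.0151; 
0.1 tx 0.0003097417527623991 ty 0.006189671832103345 tz 0.00031800000000000003
0.05 tx 7.748385551209047e-05 ty 0.0030987084947820564 tz 0.00015900000000000002
cw in tool [ 0.    -0.062 -0.   ]
```

```bash
python3 -m inch '0.009 0.003 0 0 0 -0.015 0.35; 0.009 0.002 0 0 0 0 0.35; 0 0 0.034 0 0 0 0.35; 0 0 0.034 0 0 0 0.35; 0 0 0.034 0 0 0 0.35; 0 0 0 0 0 0 0.35; 0 0 0 0 0 0 0.35'; python3 - <<'E'
from plan import *
s=r.get_state(); print(s['tcp_pos'],s['eef_rot'],s['contact_force'],s['moment'])
cv2.imwrite('pics/wrist6.png',r.capture('wrist')[:,:,::-1])
E
```

```text
time_s: 10.18
tcp_pos: [0.6207, -0.0161, 0.1985]
eef_rot: [-180.0, 0.1, 29.7]
contact_force: [1.1, -0.5, 1.2]
gripper_width: 0.0304
[ 0.62065867 -0.01606053  0.19847229] [-1.79995096e+02  1.29526331e-01  2.96674565e+01] [ 1.1426107  -0.51387698  1.1582845 ] [-0.06606663 -0.10320093 -0.03023469]
```

View pics/wrist6.png

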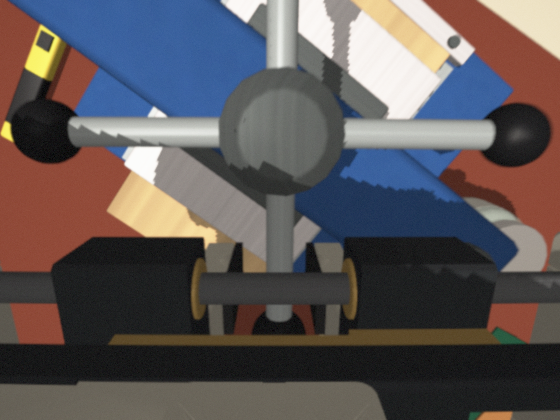

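```bash
cat > log.py <<'E'
from plan import *
H=np.array([.6759,.0132])
s=r.get_state(); p=s['tcp_pos'][:2]; d=p-H; R=np.hypot(*d); a=np.degrees(np.arctan2(d[1],d[0])); u=d/R; cw=np.array([u[1],-u[0]])
F=np.array(s['contact_force']); push=-F[:2]@cw
print('t %.2f ang %.1f yaw %.1f r %.4f z %.4f push %.2f rad %.2f Fz %.2f torque %.3f j6 %.0f'%(s['time_s'],a,s['eef_rot'][2],R,s['tcp_pos'][2],push,F[:2]@u,F[2],push*R,s['joints'][5]))
E
python3 log.py; python3 -m inch '0 -0.005 0 0 0 0 0.35;0.0003 -0.0062 0.0003 0 0 0.1 0.35; 0.0003 -0.0062 0.0003 0 0 0.1 0.35; 0 0 0 0 0 0 0.35;0 0 0 0 0 0 0.35'; python3 log.py;  python3 -m inch '0.0003 -0.0062 0.0003 0 0 0.1 0.35; 0.0003 -0.0062 0.0003 0 0 0.1 0.35; 0 0 0 0 0 0 0.35;0 0 0 0 0 0 0.35'; python3 log.py
```

```text
t 10.23 ang -151.5 yaw 29.7 r 0.0612 z 0.2005 push 0.82 rad -0.62 Fz 1.28 torque 0.050 j6 103
time_s: 10.65
tcp_pos: [0.6155, -0.0002, 0.2011]
eef_rot: [179.9, -0.3, 18.2]
contact_force: [1.5, -1.1, 1.6]
gripper_width: 0.0306
t 10.65 ang -167.5 yaw 18.2 r 0.0619 z 0.2011 push 1.45 rad -1.25 Fz 1.56 torque 0.090 j6 90
time_s: 10.98
tcp_pos: [0.6122, 0.0116, 0.1998]
eef_rot: [180.0, -0.2, 6.8]
contact_force: [1.8, -2.1, 1.8]
gripper_width: 0.0307
t 10.98 ang -178.5 yaw 6.8 r 0.0637 z 0.1998 push 2.17 rad -1.72 Fz 1.84 torque 0.138 j6 77
```

```bash
python3 -m inch '0.0003 -0.0082 0.0003 0 0 0.1 0.35; 0.0003 -0.0082 0.0003 0 0 0.1 0.35; 0 0 0 0 0 0 0.35;0 0 0 0 0 0 0.35'; python3 log.py;  python3 -m inch '0.0003 -0.0062 0.0003 0 0 0.1 0.35; 0.0003 -0.0062 0.0003 0 0 0.1 0.35; 0 0 0 0 0 0 0.35;0 0 0 0 0 0 0.35'; python3 log.py; python3 -c "
from plan import *
cv2.imwrite('pics/wrist7.png',r.capture('wrist')[:,:,::-1])"
```

```text
time_s: 11.32
tcp_pos: [0.6106, 0.028, 0.1978]
eef_rot: [-180.0, -0.0, -4.6]
contact_force: [0.1, -0.2, -0.1]
gripper_width: 0.0309
t 11.32 ang 167.2 yaw -4.6 r 0.0670 z 0.1978 push 0.20 rad -0.14 Fz -0.09 torque 0.013 j6 64
time_s: 11.65
tcp_pos: [0.6126, 0.0397, 0.1966]
eef_rot: [-180.0, 0.0, -16.1]
contact_force: [0.5, -2.0, 0.4]
gripper_width: 0.0309
t 11.65 ang 157.3 yaw -16.1 r 0.0687 z 0.1966 push 1.63 rad -1.18 Fz 0.43 torque 0.112 j6 52
```

View pics/wrist7.png

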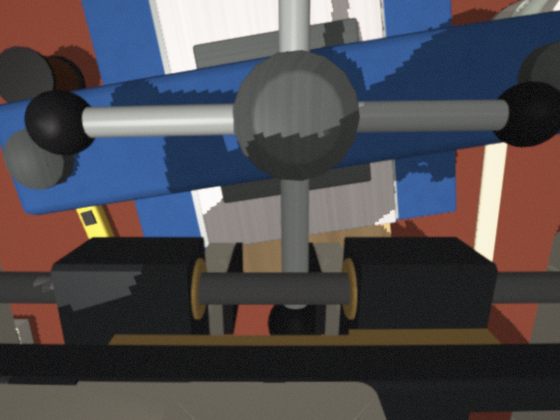

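```bash
python3 -m inch '0.0015 -0.0065 0.0003 0 0 0.1 0.35; 0.0015 -0.0065 0.0003 0 0 0.1 0.35; 0.0015 -0.0065 0.0003 0 0 0.1 0.35'; python3 log.py;  python3 -m inch '0 0 0 0 0 0 0.35'; python3 log.py;python3 -m inch '0 0 0 0 0 0 0.35'; python3 log.py; python3 -c "
from plan import *
import pickle
prm=P('wrist'); pickle.dump(prm,open('w8.pkl','wb'))
cv2.imwrite('pics/wrist8.png',r.capture('wrist')[:,:,::-1])"
```

```text
time_s: 11.95
tcp_pos: [0.6221, 0.0547, 0.1955]
eef_rot: [179.8, 0.1, -33.6]
contact_force: [-6.9, -6.7, 5.6]
gripper_width: 0.0307
t 11.95 ang 142.4 yaw -33.6 r 0.0679 z 0.1955 push 9.47 rad 1.38 Fz 5.60 torque 0.643 j6 33
time_s: 12.03
tcp_pos: [0.6227, 0.0555, 0.1952]
eef_rot: [179.8, 0.1, -33.6]
contact_force: [-3.2, -2.9, 3.7]
gripper_width: 0.0307
t 12.03 ang 141.5 yaw -33.6 r 0.0680 z 0.1952 push 4.31 rad 0.68 Fz 3.71 torque 0.293 j6 33
time_s: 12.12
tcp_pos: [0.6227, 0.0556, 0.1952]
eef_rot: [179.9, 0.1, -33.3]
contact_force: [-3.0, -4.0, 2.6]
gripper_width: 0.0305
t 12.12 ang 141.5 yaw -33.3 r 0.0680 z 0.1952 push 4.95 rad -0.14 Fz 2.56 torque 0.337 j6 34
```

View pics/wrist8.png

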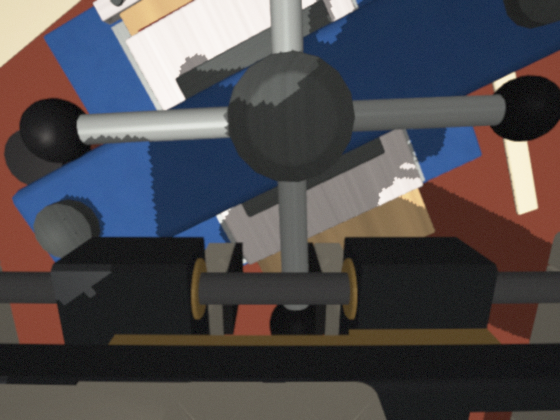

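```bash
python3 -m inch '0.0010 -0.0068 0.0003 0 0 0.1 0.35; 0.0010 -0.0068 0.0003 0 0 0.1 0.35'; python3 log.py;  python3 -m inch '0.0010 -0.0068 0.0003 0 0 0.1 0.35; 0.0010 -0.0068 0.0003 0 0 0.1 0.35'; python3 log.py;python3 -m inch '0.0010 -0.0068 0.0003 0 0 0.1 0.35; 0.0010 -0.0068 0.0003 0 0 0.1 0.35'; python3 log.py; python3 - <<'E'
from plan import *
import pickle
prm=pickle.load(open('w8.pkl','rb'))
b=back(0,[(52,130),(526,108)],.213,prm); print((b[0]+b[1])/2, np.linalg.norm(b[0]-b[1]),np.degrees(np.arctan2(*(b[1]-b[0])[1::-1])))
E
```

```text
time_s: 12.33
tcp_pos: [0.6314, 0.0642, 0.1946]
eef_rot: [179.7, 0.1, -45.0]
contact_force: [-7.4, -7.9, 5.2]
gripper_width: 0.0309
t 12.33 ang 131.1 yaw -45.0 r 0.0677 z 0.1946 push 10.72 rad -1.09 Fz 5.18 torque 0.726 j6 22
time_s: 12.5
tcp_pos: [0.6423, 0.072, 0.194]
eef_rot: [179.6, 0.1, -56.5]
contact_force: [-10.2, -6.7, 7.4]
gripper_width: 0.0309
t 12.50 ang 119.8 yaw -56.5 r 0.0677 z 0.1940 push 12.16 rad -0.73 Fz 7.44 torque 0.823 j6 10
time_s: 12.67
tcp_pos: [0.6545, 0.0774, 0.1933]
eef_rot: [179.6, 0.0, -68.0]
contact_force: [-12.4, -4.6, 8.5]
gripper_width: 0.0307
t 12.67 ang 108.4 yaw -68.0 r 0.0677 z 0.1933 push 13.22 rad -0.45 Fz 8.47 torque 0.895 j6 -2
[0.67658898 0.01381636 0.213     ] 0.1891552603906854 -120.59691416376363
```

```bash
python3 -m inch '0 0 0 0 0 0 0.35'; python3 log.py|cut -c1-200;python3 -m inch '0 0 0 0 0 0 0.35' >/dev/null; python3 log.py; python3 -m inch '0.0005 -0.0034 0.0001 0 0 0.05 0.35' >/dev/null; python3 log.py;python3 -m inch '0.0005 -0.0034 0.0002 0 0 0.05 0.35' >/dev/null; python3 log.py;python3 -m inch '0 0 0 0 0 0 0.35'>/dev/null; python3 log.py; python3 -m inch '0 0 0 0 0 0 0.35'>/dev/null; python3 log.py; python3 - <<'E'
from plan import *
for n in ("side","wrist"): cv2.imwrite(f'pics/{n}9.png',r.capture(n)[:,:,::-1])
a=cv2.imread('pics/side9.png')[120:270,180:360]; cv2.imwrite('pics/side9z.png',cv2.resize(a,None,fx=4,fy=4,interpolation=cv2.INTER_CUBIC))
E
```

```text
time_s: 12.75
tcp_pos: [0.6555, 0.0779, 0.1931]
eef_rot: [179.6, 0.0, -68.0]
contact_force: [-8.0, -3.4, 6.3]
gripper_width: 0.0308
t 12.75 ang 107.5 yaw -68.0 r 0.0678 z 0.1931 push 8.68 rad -0.85 Fz 6.26 torque 0.588 j6 -2
t 12.83 ang 107.5 yaw -67.7 r 0.0679 z 0.1931 push 8.49 rad -0.99 Fz 4.26 torque 0.577 j6 -1
t 12.92 ang 105.9 yaw -70.5 r 0.0676 z 0.1930 push 13.79 rad -1.54 Fz 7.67 torque 0.932 j6 -4
t 13.00 ang 103.1 yaw -73.5 r 0.0675 z 0.1928 push 13.90 rad 0.34 Fz 7.28 torque 0.938 j6 -7
t 13.08 ang 102.6 yaw -73.6 r 0.0676 z 0.1927 push 12.26 rad -0.89 Fz 6.93 torque 0.829 j6 -7
t 13.17 ang 102.6 yaw -73.4 r 0.0677 z 0.1928 push 11.60 rad -1.66 Fz 6.32 torque 0.785 j6 -7
```

View pics/side9z.png

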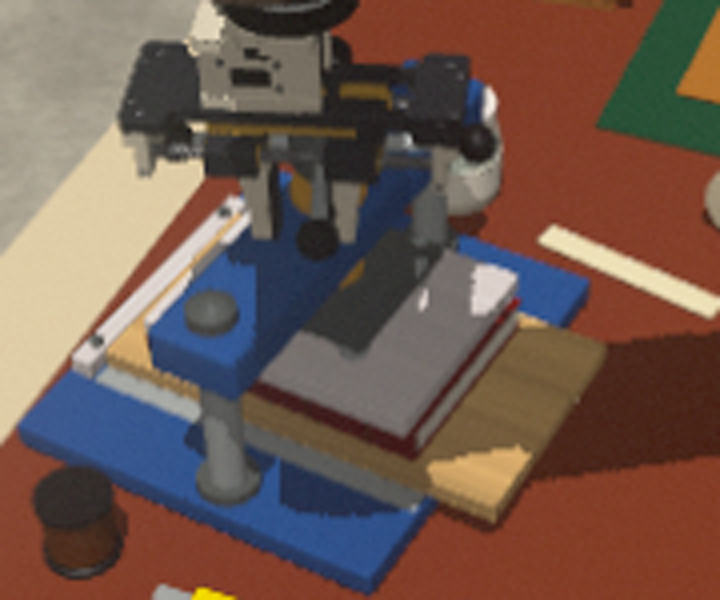

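View pics/wrist9.png

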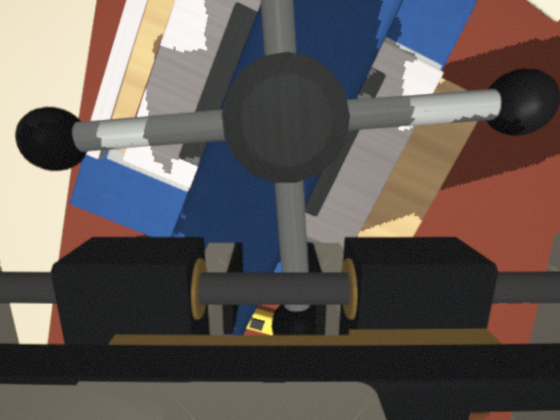

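```bash
python3 - <<'E'
from plan import *
s=r.get_state(); M=np.array(s['moment']);F=np.array(s['contact_force']); print(M,F,s['joint_torque'])
R=Ro.from_euler('xyz',s['eef_rot'],degrees=True).as_matrix(); print('tool F',R.T@F,'M',R.T@M)
import pickle
b=back('wrist',[(52,138),(526,101)],.2105); print((b[0]+b[1])/2, np.linalg.norm(b[0]-b[1]),np.degrees(np.arctan2(*(b[1]-b[0])[1::-1])), s['eef_rot'][2])
E
```

```text
[-1.32919138  3.93827419  0.08989678] [-11.08180264  -3.97352169   6.0607846 ] [  1.64624322 -54.21018004  32.27938056   6.85203552   4.21266139
  -0.09774221]
tool F [ 0.64175329 11.79605472 -5.98076752] M [-4.15387863  0.14993542 -0.08744404]
[0.67508253 0.01266553 0.2105    ] 0.18980731525077518 -158.94855470438688 -73.40911907791492
```

Contact is at the outer edge of the finger, so the arm is about 76 mm. The moving push of 13.9 N is then about 1.06 N m, or roughly 140 N of nip. This is right at the target. I'll centre the spoke, open the jaws, and lift clear.

```bash
python3 -m inch '0 0.004 0 0 0 0 0.35; 0.002 0.005 0 0 0 0 0.35; 0.003 0 0 0 0 0 0.6; 0 0 0 0 0 0 0.6; 0 0 0 0 0 0 0.6;0 0 0 0 0 0 0.6'; python3 log.py; python3 -c "
from plan import *
cv2.imwrite('pics/wrist10.png',r.capture('wrist')[:,:,::-1])"
```

```text
time_s: 13.77
tcp_pos: [0.6576, 0.0732, 0.1931]
eef_rot: [-180.0, 0.0, -73.5]
contact_force: [-0.1, 0.3, -0.8]
gripper_width: 0.0503
t 13.77 ang 107.0 yaw -73.5 r 0.0628 z 0.1931 push -0.01 rad 0.30 Fz -0.83 torque -0.001 j6 -7
```

View pics/wrist10.png

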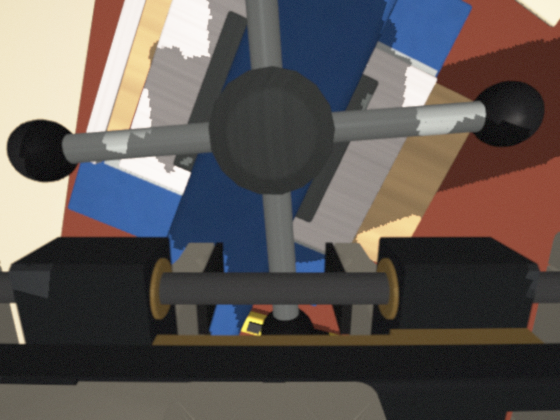

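The fingers are free (push about 0, so the force zero is good), with the spoke at (280,260) clear between them. Lifting.

```bash
python3 -m inch '0 0 -0.02 0 0 0 0.6; 0 0 -0.03 0 0 0 0.6; 0 0 -0.035 0 0 0 0.6; 0 0 -0.035 0 0 0 0.6; 0 0 -0.035 0 0 0 0.6;  0.02 0 -0.02 0 0 0 0.6; 0 0 0 0 0 0 0.6;0 0 0 0 0 0 0.6'; python3 log.py; python3 - <<'E'
from plan import *
for n in ("side","wrist","scene"): cv2.imwrite(f'pics/{n}11.png',r.capture(n)[:,:,::-1])
a=cv2.imread('pics/side11.png')[120:270,180:360]; cv2.imwrite('pics/side11z.png',cv2.resize(a,None,fx=4,fy=4,interpolation=cv2.INTER_CUBIC))
E
```

```text
time_s: 14.48
tcp_pos: [0.6637, 0.0536, 0.3697]
eef_rot: [-179.8, 0.0, -73.5]
contact_force: [0.1, 0.4, -0.7]
gripper_width: 0.0524
t 14.48 ang 106.7 yaw -73.5 r 0.0422 z 0.3697 push -0.20 rad 0.39 Fz -0.70 torque -0.008 j6 -5
```

View pics/side11z.png

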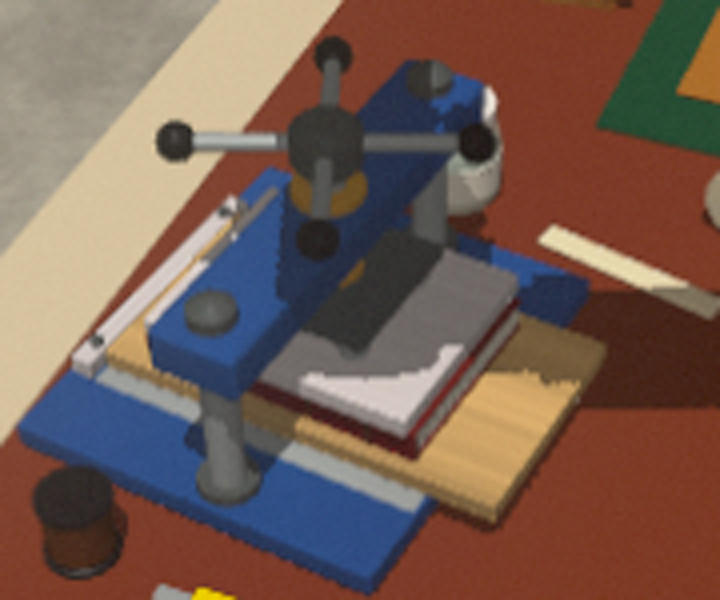

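View pics/wrist11.png

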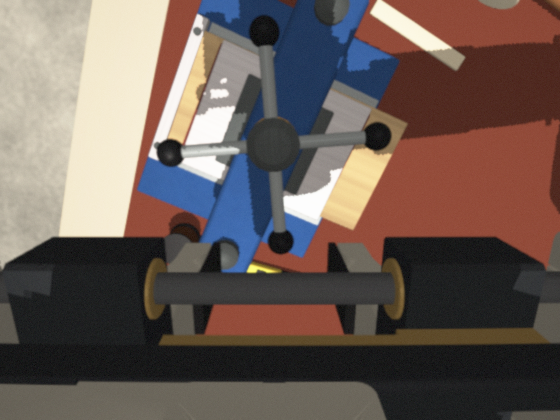

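```bash
python3 -c "
from plant import r
print(r.close_job())"
```

```text
the job is handed in; nothing more can be done
None
```

I slid the board home, clamped the book, took the gripper away and handed the job in at about 14.5 s of the 72 s. I got no verdict back. My estimate of the nip is 105 to 165 N, within the 70 to 230 N window.

- **Board:** I pushed its near edge with both fingers until it stopped dead against the gauge, with the push rising to about 28 N. The scene and side pictures show it square against the bar. The book is almost hidden under the platen, lying the same length front and back.
- **Wheel:** I straddled one spoke with the open fingers and pushed it clockwise in one sweep of about 1.7 rad, rather than moving from spoke to spoke. The moving push rose from about 9.5 N to 13.9 N. The moment reading and the picture put the contact at about 76 mm from the axis, so the last push is about 1.06 N m.
- **Last checks:** With the fingers clear, the force read about 0, so the push readings carry no noticeable offset. The arm ended at 0.37 m, touching nothing. In the last side picture the spool, bone folder and paste jar, and what shows of the knife, are where they started. I took a last scene picture but did not view it.

**Weak points:**
- I took only one clean reading near free running, and it may already have held a little nip or some drag from the speed.
- The push grew a little more slowly than the springs should give.
- The scene and side cameras disagreed by about 10 mm on where the press stands. I settled that with the wrist camera.

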